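# Find the worn anti-vibration foot of the microscope

## Robot

A 6-joint arm with a two-finger parallel gripper is mounted at the origin on the work surface. World frame = base frame: x ahead of the robot, y to its left, z up, the work surface at z = 0. Lengths are in mm, angles in rad, forces in N, time in s.
With the tool pointing down it reaches from about 400 to 925 mm from the base axis. Payload 12.5 kg.
Tool frame: the origin (TCP) lies midway between the tips of the shut fingers; the grasp point (between the pads) lies 19 mm behind it; z points along the fingers, y is the line along which they close (so a half turn about z gives the same grasp; the last joint's range is limited). The gripper opens to 95 mm and grips with 3 to 60 N. Pads are 20 mm wide; open, the fingers measure 119 mm over their backs; the gripper's body (75 mm by 180 mm) begins 59 mm behind the grasp point.
Start: joints at [-1.31, 0.491, 1.559, -0, 1.092, -0.106], TCP at [224.168, -583.436, 192.561] pointing down, gripper open.
Joint ranges: [-3.1, 3.1], [-0.84, 2.19], [0.05, 2.79], [-1.13, 4.28], [0.06, 2.93], [-2.69, 2.69]. Speed limits (rad/s): [2.22, 2.22, 2.79, 3.14, 3.14, 3.14].

## Interface

Orientations are given as [roll, pitch, yaw] about the fixed x, y, z axes, in that order (R = Rz(yaw) Ry(pitch) Rx(roll)).
In Python, from cell import env gives the robot as it stands.
- The arm moves only by the tool arm_command, never from a script. Its argument "targets" is a list of rows, each a list of 5 numbers: the shift along the tool's x, y, z in mm, then the turn about the tool's z in degrees, then the opening, from 0 (shut) to 1 (fully open). In form: [[tx, ty, tz, roll, fingers], ...]. A call has 1 to 5 rows; each row is the pose to reach, as a shift and turn from the pose commanded when the call began, along the tool's axes at that moment; what a row does not reach only later rows make up. A row lasts 1/10 s, in which the tool goes at most 50 mm and 8.59 degrees, less where a joint would pass 70% of its speed; a pose out of reach is approached as far as the arm can. A call with a gripper value outside its range is refused whole. The fingers move at their own pace and stop on an object; the grip force is fixed at half the most. Time passes only in rows, so rows that repeat a pose let the fingers close. It gives the time, the measured TCP pose, the force, the opening and the grip force at its end, in the units of the state.
- env.state(): the state, without advancing time (a new reading comes with each control period).
- env.read_camera(name): name is "side" or "top"; returns a dict with "frame" (420x560x3 uint8, red, green, blue), "vertical_fov" (degrees; the focal length in pixels is half the picture's height over the tangent of half this angle, whatever the lens; pixels are square), "cx", "cy" (the principal point, pixels), "world_from_camera" (4x4, takes a point from camera to world coordinates). Camera axes: x right, y down, z forward; pixel columns grow to the right and rows downward; lengths in mm; the calibration is good to about 2 mm. A picture is of the moment at which its call begins. There is no depth.
- env.job_done(): hands the job in; it is judged then, once.
The state is a dict: "t": time; "joints": joint angles; "qvel": joint speeds; "tau": joint torques, N m; "eef_pos": TCP position; "tcp_rot": TCP orientation; "ft_force": force on the tool from outside, world axes, zero at the start; "moment": the same for the moment, N m; "opening": opening from 0.0 (shut) to 1.0 (fully open); "grip_force": force on a finger pad.
Only numpy, scipy, OpenCV 4.12 (cv2) and the standard library are available. Lean on these libraries where they do the work, as an engineer would, in place of code of your own. Each camera call takes 0.05 s, during which the arm holds its last target. There are 200 camera calls.

## Task

One of the three anti-vibration feet has gone soft. With the closed fingertips press each round pad well down (about 8 mm) and let it up again, going from the robot's left to its right, then push the red tag of the softest foot all the way down and move clear. Leave the other two tags up, do not lift or shove the feet, and leave the other things on the bench where they are.

Things in the scene. Friction and masses are not known exactly. Their poses are not given: they have to be found in the camera images.
- mount_a: One of three look-alike loose anti-vibration feet (0.6-0.95 kg) in a row along y, order varies: steel plate 130 x 80 x 14 mm. Origin: centre of underside; x runs from tag (x = -45 mm) to pad (x = +28 mm), z up. Pad springs differ: 0.3 to 1.6 N/mm, no preload, each over twice the next softer; only pressing tells which.
- pad_a_top (a point): Centre of the top face of the round spring-mounted pad of mount_a: black rubber on an aluminium disc, 56 mm diameter, 12 mm thick, on a steel coil spring. Top 58 mm above the table at rest.
- pad_a (a joint): How far the pad of mount_a is pressed, m: 0 (within 1 mm) at rest, 0.012 at its stop; it springs back when released.
- tag_a_top (a point): Centre of the top face of the red plastic tag of mount_a: 26 x 32 mm in plan (x, y of the foot), 10 mm thick, on a vertical stem; top 54 to 58 mm above the table at the start, 42 mm when fully down.
- tag_a (a joint): How far the tag of mount_a has been pushed straight down, m: 0 to 0.004 at the start (up), 0.016 fully down at its stop. It slides with about 2.5 N of friction and stays where it is left.
- mount_b: One of three look-alike loose anti-vibration feet (0.6-0.95 kg) in a row along y, order varies: steel plate 130 x 80 x 14 mm. Origin: centre of underside; x runs from tag (x = -45 mm) to pad (x = +28 mm), z up. Pad springs differ: 0.3 to 1.6 N/mm, no preload, each over twice the next softer; only pressing tells which.
- pad_b_top (a point): Centre of the top face of the round spring-mounted pad of mount_b: black rubber on an aluminium disc, 56 mm diameter, 12 mm thick, on a steel coil spring. Top 58 mm above the table at rest.
- pad_b (a joint): How far the pad of mount_b is pressed, m: 0 (within 1 mm) at rest, 0.012 at its stop; it springs back when released.
- tag_b_top (a point): Centre of the top face of the red plastic tag of mount_b: 26 x 32 mm in plan (x, y of the foot), 10 mm thick, on a vertical stem; top 54 to 58 mm above the table at the start, 42 mm when fully down.
- tag_b (a joint): How far the tag of mount_b has been pushed straight down, m: 0 to 0.004 at the start (up), 0.016 fully down at its stop. It slides with about 2.5 N of friction and stays where it is left.
- mount_c: One of three look-alike loose anti-vibration feet (0.6-0.95 kg) in a row along y, order varies: steel plate 130 x 80 x 14 mm. Origin: centre of underside; x runs from tag (x = -45 mm) to pad (x = +28 mm), z up. Pad springs differ: 0.3 to 1.6 N/mm, no preload, each over twice the next softer; only pressing tells which.
- pad_c_top (a point): Centre of the top face of the round spring-mounted pad of mount_c: black rubber on an aluminium disc, 56 mm diameter, 12 mm thick, on a steel coil spring. Top 58 mm above the table at rest.
- pad_c (a joint): How far the pad of mount_c is pressed, m: 0 (within 1 mm) at rest, 0.012 at its stop; it springs back when released.
- tag_c_top (a point): Centre of the top face of the red plastic tag of mount_c: 26 x 32 mm in plan (x, y of the foot), 10 mm thick, on a vertical stem; top 54 to 58 mm above the table at the start, 42 mm when fully down.
- tag_c (a joint): How far the tag of mount_c has been pushed straight down, m: 0 to 0.004 at the start (up), 0.016 fully down at its stop. It slides with about 2.5 N of friction and stays where it is left.
- oil_bottle: Bystander: small amber bottle, 28 mm diameter, 62 mm tall, standing between two of the feet; origin under its centre.
- objective: Bystander: steel microscope objective, 26 mm diameter, 46 mm tall, standing on end between two of the feet; origin under its centre.
- dish: Bystander: white shallow dish, 90 mm diameter, 15 mm tall, beyond the feet; origin under its centre.
- slide_box: Bystander: blue and white slide box 90 x 170 x 32 mm, beyond the feet; origin under its centre.
- lock_nut: Bystander: brass ring nut, 38 mm outside, 12 mm tall, beyond the feet; origin under its centre.
- spectacles: Bystander: black-framed spectacles lying open, about 136 x 127 x 36 mm, at the robot's left; origin under the bridge.
- driver: Bystander: orange-handled screwdriver, 190 mm long, lying at the robot's right.
There are look-alikes about, which are no part of the job. What is shaped like the mount_c but orange is not meant.

How it is judged:
By the outcome, as a careful person would: the job done as asked, in the order asked, and still so for the second after the job is handed in, with the robot touching nothing.
It also fails if it takes over 51 s, if anything falls off the work surface, if the arm or the gripper's body presses on something with over 40 N, if the wrist force passes 120 N, or if a joint passes its speed limit or range.

## Working session

There is one attempt and no reset: what is moved stays moved. The work goes in short steps, Python scripts to look and compute and a tool call to move; the robot and the scene stay as the last step left them, time stands still between calls to the robot, and variables do not carry over. Pictures are saved under pics/ and viewed, at most 10 in all, crops included, and the job is handed in when it is done.

Besides the shell and the picture viewer there is one more tool, called after "Request:" as name(argument=value, ...) on one line, values as JSON. arm_command: Moves the arm, as the interface text tells. Its arguments: {"type":"object","properties":{"targets":{"type":"array","items":{"type":"array","items":{"type":"number"}}}},"required":["targets"]}

```bash
mkdir -p pics; ls
python3 - <<'E'
from cell import env
import cv2,numpy as np,pickle
s=env.state();print(s)
for n in("top","side"):
    c=env.read_camera(n);cv2.imwrite(f"pics/{n}0.png",c["frame"][...,::-1]);pickle.dump(c,open(f"{n}.pkl","wb"))
    print(n,c["vertical_fov"],c["cx"],c["cy"],np.round(c["world_from_camera"],3).tolist())
E
```

```text
pics
{'t': 0.0, 'joints': array([-1.30958207e+00,  4.91544270e-01,  1.55939775e+00,  1.35278643e-05,
        1.09170869e+00, -1.05547943e-01]), 'qvel': array([-0.00130489, -0.00094306, -0.00043947, -0.00133357, -0.00088576,
        0.00023406]), 'tau': array([-1.33282672e-03, -6.12658024e+01, -2.58186132e+01,  6.91797235e-02,
        4.81723552e-02, -1.70331118e-04]), 'eef_pos': array([ 224.1133528 , -583.17533491,  191.9890646 ]), 'tcp_rot': array([-3.14054175e+00, -1.23399983e-04,  3.66755891e-01]), 'ft_force': array([-0.20279097, -0.44813363, -0.1325262 ]), 'moment': array([0.00430662, 0.02314037, 0.01575878]), 'grip_force': 0.0, 'opening': 1.0009725553560673}
top 56.435089946962016 274.37190023705847 212.63392729149106 [[0.025, -0.998, 0.063, 485.805], [-0.999, -0.027, -0.029, 14.957], [0.031, -0.063, -0.998, 987.097], [0.0, 0.0, 0.0, 1.0]]
side 56.729570377045995 270.6533796718912 211.42140981991454 [[-0.905, -0.291, 0.31, 230.445], [-0.425, 0.616, -0.663, 648.233], [0.001, -0.732, -0.682, 734.129], [0.0, 0.0, 0.0, 1.0]]
```

View pics/top0.png

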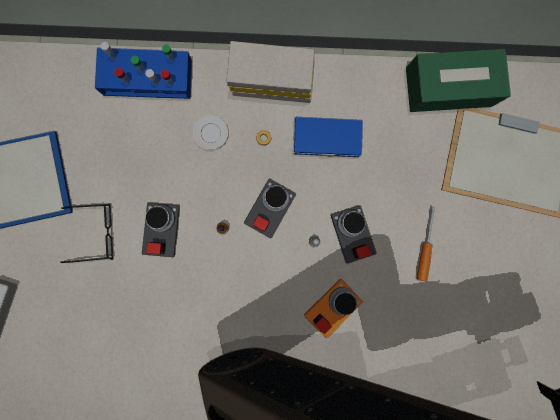

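View pics/side0.png

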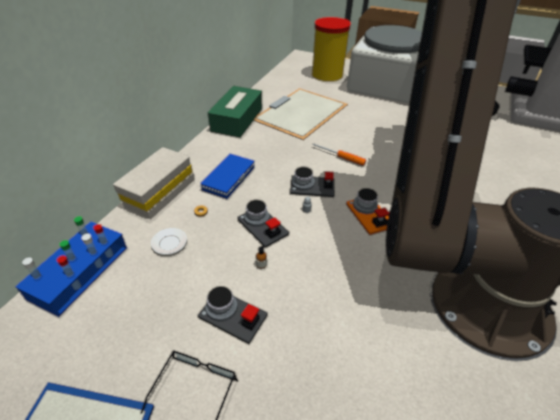

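The top view shows three grey feet, left to right, with pads near (158,217), (276,197), (351,222) and red tags near (154,248), (261,223), (363,252). The orange decoy is at (333,308). The side view agrees.

```bash
cat > h.py <<'E'
import numpy as np
def ray(c,u,v,z):
    f=210/np.tan(np.radians(c["vertical_fov"]/2));M=c["world_from_camera"]
    d=M[:3,:3]@[(u-c["cx"])/f,(v-c["cy"])/f,1];o=M[:3,3]
    return o+d*(z-o[2])/d[2]
def move(s,goal):  # tool-frame shift to world goal
    from scipy.spatial.transform import Rotation as R
    return R.from_euler('xyz',s["tcp_rot"]).as_matrix().T@(np.array(goal)-s["eef_pos"])
E
python3 - <<'E'
import pickle,cv2,numpy as np
from h import *
for name,pads,tags in(("top",[(158,217),(276,197),(351,222)],[(154,248),(261,223),(363,252)]),("side",[(220,299),(257,210),(304,176)],[(250,314),(273,227),(328,179)])):
    c=pickle.load(open(name+".pkl","rb"));im=c["frame"];hsv=cv2.cvtColor(im,cv2.COLOR_RGB2HSV)
    red=(((hsv[...,0]<6)|(hsv[...,0]>174))&(hsv[...,1]>170)&(hsv[...,2]>60)).astype(np.uint8)
    blk=(hsv[...,2]<45).astype(np.uint8)
    for m,pts,z in((blk,pads,58),(red,tags,56)):
        m=cv2.morphologyEx(m,cv2.MORPH_OPEN,np.ones((3,3),np.uint8))
        n,l,st,ce=cv2.connectedComponentsWithStats(m)
        for p in pts:
            k=l[p[1],p[0]]
            print(name,z,p,k,st[k],ce[k].round(1),ray(c,*ce[k],z).round(1),cv2.minAreaRect(np.argwhere(l==k)[:,::-1].astype(np.float32)))
a=cv2.imread("pics/top0.png")[170:290,130:400];cv2.imwrite("pics/c0.png",cv2.resize(a,None,fx=2.9,fy=2.9,interpolation=2))
E
```

```text
top 58 (158, 217) 6 [146 208  21  20 343] [156.2 217.2] [526.6 265.6  58. ] ((156.0, 217.5), (19.0, 20.0), 90.0)
top 58 (276, 197) 5 [266 187  20  20 328] [275.5 196.4] [583.8 -14.3  58. ] ((275.5, 196.5), (19.0, 19.0), 90.0)
top 58 (351, 222) 7 [344 213  21  20 336] [353.8 222.5] [ 526.4 -203.1   58. ] ((354.0, 222.5), (19.0, 20.0), 90.0)
top 56 (154, 248) 4 [147 243  14  11 145] [153.5 247.8] [454.6 269.3  56. ] ((153.5, 248.0), (10.0, 13.0), 90.0)
top 56 (261, 223) 3 [254 217  15  13 138] [260.8 222.9] [519.7  19.1  56. ] ((260.8000183105469, 222.9000244140625), (12.969193458557129, 10.733125686645508), 26.56505012512207)
top 56 (363, 252) 5 [357 246  14  12 130] [363.2 251.4] [ 458.2 -226.9   56. ] ((363.10003662109375, 251.29998779296875), (10.11928653717041, 12.649109840393066), 71.56504821777344)
side 58 (220, 299) 18 [209 288  22  18 309] [219.5 296.5] [524.2 269.2  58. ] ((219.5, 296.5), (17.0, 21.0), 90.0)
side 58 (257, 210) 14 [249 201  15  11 137] [255.9 206.1] [581.4 -11.1  58. ] ((256.0, 206.0), (10.0, 14.0), 90.0)
side 58 (304, 176) 11 [297 168  14   9  99] [303.3 172. ] [ 524.4 -199.    58. ] ((303.5, 172.0), (8.0, 13.0), 90.0)
side 56 (250, 314) 7 [242 305  16  16 183] [249.5 312.7] [451.1 275.8  56. ] ((249.39999389648438, 312.70001220703125), (13.86362075805664, 14.310833930969238), 26.56505012512207)
side 56 (273, 227) 4 [267 219  12  10  93] [272.6 223.3] [516.7  25.8  56. ] ((272.5, 223.5), (9.0, 11.0), 90.0)
side 56 (328, 179) 0 [     0      0    560    420 234287] [279.5 209.7] [521.5 -26.5  56. ] ((279.5, 209.5), (419.0, 559.0), 90.0)
```

View pics/c0.png

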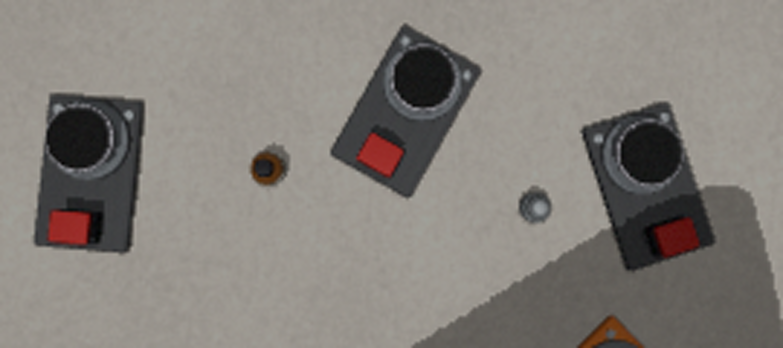

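The crop confirms three grey feet. All pads and tags are found and both views agree to about 4 mm. I'll start moving with the fingers shut.

Request:
arm_command(targets=[[248,-100,40,0,0],[248,-100,40,0,0],[248,-100,40,0,0],[248,-100,40,0,0],[248,-100,40,0,0]])

```text
t: 0.6
eef_pos: [406.1, -413.3, 155.1]
tcp_rot: [-3.141, 0.0, 0.367]
ft_force: [0.7, -0.0, -0.5]
opening: 0.638
grip_force: 0.0
```

Request:
arm_command(targets=[[175,-200,10,0,0],[175,-200,10,0,0],[175,-200,10,0,0],[175,-200,10,0,0],[175,-200,10,0,0]])

```text
t: 1.1
eef_pos: [491.5, -178.4, 146.0]
tcp_rot: [-3.141, 0.0, 0.367]
ft_force: [1.4, -1.0, 0.1]
opening: 0.217
grip_force: 0.0
```

Request:
arm_command(targets=[[101,-208,0,0,0],[101,-208,0,0,0],[101,-208,0,0,0],[101,-208,0,0,0],[101,-208,0,0,0]])

```text
t: 1.6
eef_pos: [510.5, 53.0, 146.0]
tcp_rot: [-3.141, 0.0, 0.368]
ft_force: [0.5, 0.2, -0.9]
opening: 0.006
grip_force: 0.0
```

Request:
arm_command(targets=[[78,-190,0,0,0],[78,-190,0,0,0],[78,-190,0,0,0],[78,-190,0,0,0],[78,-190,0,0,0]])

```text
t: 2.1
eef_pos: [515.0, 259.8, 145.8]
tcp_rot: [-3.141, -0.0, 0.371]
ft_force: [0.1, -1.3, 0.8]
opening: 0.001
grip_force: 0.0
```

Run:
```python
from cell import env
from h import *
s=env.state();print(s["eef_pos"],s["ft_force"],s["joints"]);print(move(s,(525.5,267,70)))
```

```text
[515.00008555 259.83358303 145.75018577] [ 0.11689646 -1.25608787  0.77810911] [3.52534024e-01 4.74416728e-01 1.73296180e+00 5.76693744e-04
 9.33862847e-01 1.55202668e+00]
[12.35635081 -2.83799485 75.75594207]
```

Request:
arm_command(targets=[[11,-2,40,0,0],[11,-2,80,0,0],[11,-2,80,0,0],[11,-2,80,0,0],[11,-2,80,0,0]])

```text
t: 2.6
eef_pos: [526.0, 261.1, 68.0]
tcp_rot: [3.141, -0.002, 0.366]
ft_force: [-0.1, 0.2, 0.6]
opening: 0.007
grip_force: 0.0
```

```bash
cat >> h.py <<'E'
def avg(n=10):
    from cell import env
    F=[]
    for i in range(n):
        c=env.read_camera("side");s=env.state();F.append(s["ft_force"])
    F=np.array(F);print(s["t"],s["eef_pos"].round(2),F.mean(0).round(2),F.std(0).round(2));return c,s
E
python3 -c "
from h import *;avg(8)"
```

```text
3.0 [525.25 261.15  66.54] [ 0.01 -0.1   0.19] [0.75 0.27 0.71]
```

Request:
arm_command(targets=[[2,-6,4,0,0],[2,-6,8,0,0],[2,-6,12,0,0],[2,-6,16.5,0,0],[2,-6,16.5,0,0]])

```text
t: 3.5
eef_pos: [524.5, 267.3, 48.7]
tcp_rot: [3.142, 0.001, 0.367]
ft_force: [0.5, 0.1, 0.3]
opening: 0.006
grip_force: 0.0
```

```bash
python3 -c "
from h import *;avg(10)"
```

```text
4.0 [524.89 267.46  49.74] [ 0.13  0.1  -0.16] [0.4  0.58 0.71]
```

The force reads nothing at z = 49.7, so I need to look.

Run:
```python
from cell import env
import cv2,numpy as np
c=env.read_camera("side")["frame"][220:360,140:330,::-1]
d=env.read_camera("top")["frame"][140:300,80:270,::-1]
r=lambda a:cv2.resize(a,(400,int(a.shape[0]*400/190)),interpolation=2)
c,d=r(c),r(d);h=min(len(c),len(d));cv2.imwrite("pics/p1.png",np.hstack([c[:h],d[:h]]))
print(env.state())
```

```text
{'t': 4.1, 'joints': array([ 3.59223067e-01,  6.16280648e-01,  1.78265491e+00, -1.46832084e-04,
        7.42522414e-01,  1.56330904e+00]), 'qvel': array([ 0.00094813, -0.00036678,  0.00146227, -0.00030644, -0.00166648,
       -0.00091871]), 'tau': array([-5.43674381e-03, -6.19814444e+01, -1.85642374e+01,  2.43528653e-02,
       -8.17750418e-02, -3.39495728e-05]), 'eef_pos': array([524.87691206, 267.46173744,  49.66327738]), 'tcp_rot': array([ 3.14149235e+00, -1.33925206e-04,  3.66818532e-01]), 'ft_force': array([ 0.70868243,  0.08271776, -0.03457535]), 'moment': array([-0.03082189,  0.03161431, -0.00937483]), 'grip_force': 0.0, 'opening': 0.004401025493246539}
```

View pics/p1.png

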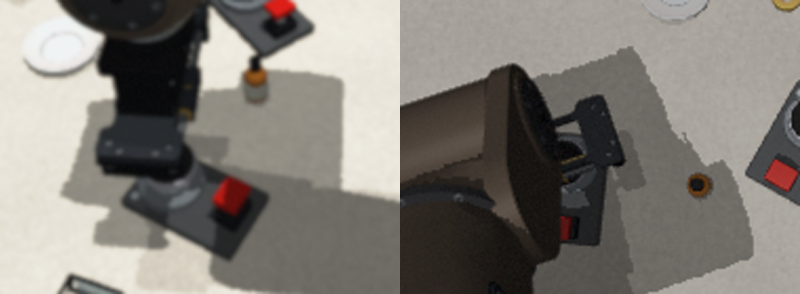

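Request:
arm_command(targets=[[0,0,2,0,0],[0,0,2,0,0]])

```text
t: 4.3
eef_pos: [524.7, 267.4, 47.4]
tcp_rot: [3.142, 0.0, 0.367]
ft_force: [0.2, -0.6, 0.1]
opening: 0.004
grip_force: 0.0
```

```bash
python3 -c "
from h import *;c,s=avg(8);print(s['tau'],s['joints'])"
```

```text
4.7 [524.84 267.47  47.62] [ 0.19  0.08 -0.19] [0.51 0.41 0.52]
[-2.27902556e-04 -6.20237875e+01 -1.84522372e+01  2.43048125e-02
 -8.16140254e-02  7.16070872e-05] [ 3.59261251e-01  6.19223935e-01  1.78394617e+00 -1.36397586e-04
  7.38391356e-01  1.56335963e+00]
```

Run:
```python
from cell import env
import pickle
pickle.dump({n:env.read_camera(n) for n in("top","side")},open("pressed.pkl","wb"))
```

Request:
arm_command(targets=[[0,0,-6,0,0],[0,0,-12,0,0],[0,0,-18,0,0],[0,0,-18,0,0]])

```text
t: 5.2
eef_pos: [525.3, 267.6, 66.8]
tcp_rot: [3.141, -0.002, 0.367]
ft_force: [-0.0, -0.1, -0.1]
opening: 0.004
grip_force: 0.0
```

Run:
```python
from cell import env
from h import *
import pickle,cv2
c,s=avg(6);print(s["tau"])
p=pickle.load(open("pressed.pkl","rb"))
a=[p["side"]["frame"],env.read_camera("side")["frame"]]
b=[p["top"]["frame"],env.read_camera("top")["frame"]]
pickle.dump(dict(side=a[1],top=b[1]),open("lifted.pkl","wb"))
r=lambda x:cv2.resize(x,(400,300),interpolation=2)
top=np.hstack([r(x[250:340,170:290,::-1]) for x in a]);bot=np.hstack([r(x[180:270,120:240,::-1]) for x in b])
cv2.imwrite("pics/p2.png",np.vstack([top,bot]))
```

```text
5.5 [524.72 267.4   65.4 ] [ 0.13  0.39 -0.03] [0.22 0.37 0.45]
[ 6.14284145e-03 -6.15524769e+01 -1.93900394e+01  2.53553496e-02
 -8.13521678e-02 -1.90823050e-05]
```

View pics/p2.png

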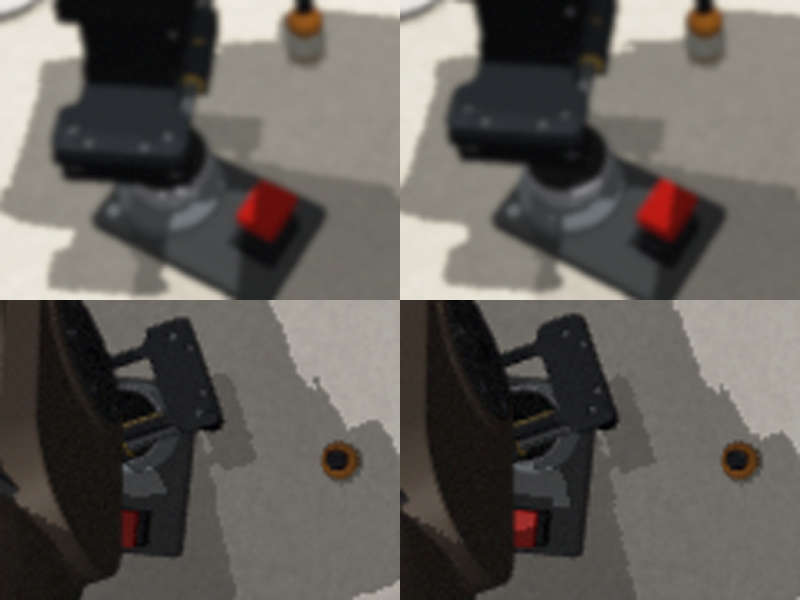

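The force reads about 0 both pressed and lifted, and the pad's rim seems barely to have moved. I'll project the TCP into both views to check where the tips really are.

Run:
```python
from h import *
import pickle,cv2
p=pickle.load(open("pressed.pkl","rb"));l=pickle.load(open("lifted.pkl","rb"))
def proj(c,P):
    q=np.linalg.inv(c["world_from_camera"])@np.r_[P,1];f=210/np.tan(np.radians(c["vertical_fov"]/2))
    return q[:2]/q[2]*f+[c["cx"],c["cy"]]
o={}
for n in("side","top"):
    c=p[n];print(n,[proj(c,(525,267,z)).round(1) for z in(48,66,58,126,144)])
    o[n]=[]
    for f,z in((c["frame"],47.6),(l[n],65.4)):
        u,v=proj(c,(525,267,z));s=6;x0,y0=int(u)-32,int(v)-25
        im=cv2.resize(f[y0:y0+50,x0:x0+64,::-1],None,fx=s,fy=s,interpolation=cv2.INTER_CUBIC)
        im=cv2.convertScaleAbs(im,alpha=1.8,beta=20)
        cv2.drawMarker(im,(int((u-x0+.5)*s),int((v-y0+.5)*s)),(0,255,0),0,12);o[n].append(im)
        print(n,z,x0,y0)
cv2.imwrite("pics/p3.png",np.vstack([np.hstack(o["side"]),np.hstack(o["top"])])[:600,:800])
```

```text
side [array([220.2, 298.4]), array([219.4, 293.3]), array([219.7, 295.6]), array([216.7, 275.2]), array([215.8, 269.4])]
side 47.6 188 273
side 65.4 187 268
top [array([156.7, 218.1]), array([154.7, 217.7]), array([155.6, 217.9]), array([147.1, 216.3]), array([144.7, 215.9])]
top 47.6 124 193
top 65.4 122 192
```

View pics/p3.png

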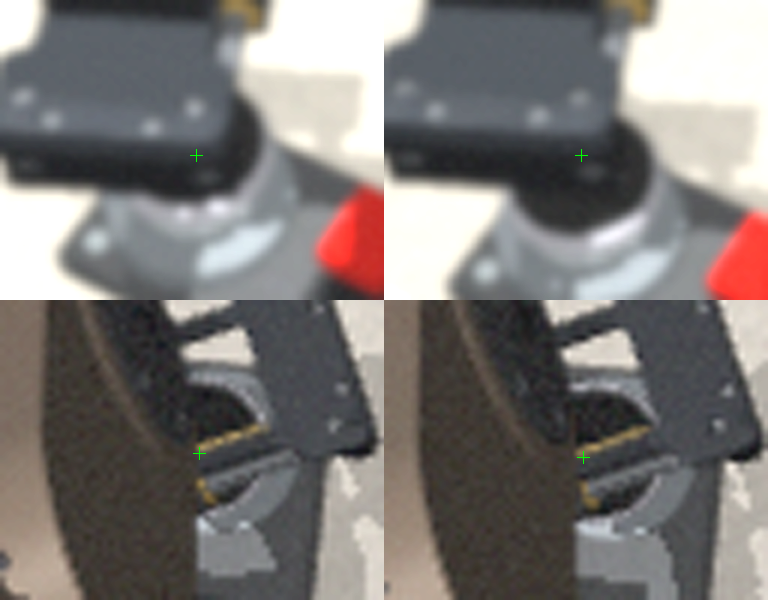

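The side crops are offset by 5 px, so the pad's lower edge sits at row 307 in both. It never moved, and the fingertip (222,302) was still above it. The TCP reading must be several mm lower than the true tip, so I'll descend further in small steps, watching the force.

Request:
arm_command(targets=[[0,0,9,0,0],[0,0,17,0,0],[0,0,18,0,0],[0,0,19,0,0],[0,0,20,0,0]])

```text
t: 6.1
eef_pos: [524.9, 267.5, 45.5]
tcp_rot: [3.142, 0.0, 0.367]
ft_force: [0.1, 0.3, 0.3]
opening: 0.008
grip_force: 0.0
```

Request:
arm_command(targets=[[0,0,1,0,0],[0,0,2,0,0],[0,0,2,0,0]])

```text
t: 6.4
eef_pos: [524.8, 267.5, 43.6]
tcp_rot: [3.141, 0.0, 0.367]
ft_force: [0.3, -0.3, -0.2]
opening: 0.007
grip_force: 0.0
```

```bash
python3 -c "
from h import *;c,s=avg(4);print(s['tau'][1:3])"
```

```text
6.6 [524.86 267.48  43.67] [ 0.46 -0.12 -0.37] [0.36 0.36 0.23]
[-62.15018749 -18.24002802]
```

Request:
arm_command(targets=[[0,0,1,0,0],[0,0,2,0,0],[0,0,3,0,0],[0,0,3,0,0]])

```text
t: 7.0
eef_pos: [524.7, 267.4, 40.4]
tcp_rot: [3.142, 0.0, 0.367]
ft_force: [0.5, 0.7, -0.8]
opening: 0.006
grip_force: 0.0
```

Run:
```python
from h import *
import pickle,cv2
c,s=avg(5);print(s['tau'][1:3])
p=pickle.load(open("pressed.pkl","rb"));l=pickle.load(open("lifted.pkl","rb"))
r=lambda f:cv2.convertScaleAbs(cv2.resize(f[265:325,190:250,::-1],None,fx=4.4,fy=7,interpolation=2),alpha=1.8,beta=20)
cv2.imwrite("pics/p4.png",np.hstack([r(l["side"]),r(p["side"]["frame"]),r(c["frame"])]))
```

```text
7.25 [524.84 267.45  40.61] [-0.21 -0.15 -0.37] [0.66 0.21 0.73]
[-62.25647449 -18.08208168]
```

View pics/p4.png

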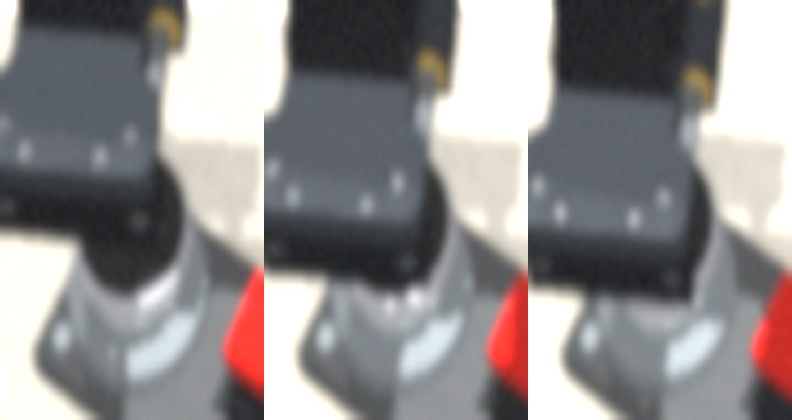

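Run:
```python
from h import *
from cell import env
import pickle,cv2
p=pickle.load(open("pressed.pkl","rb"));l=pickle.load(open("lifted.pkl","rb"));b=pickle.load(open("side.pkl","rb"))
s=env.state();print(s["joints"],s["tau"],s["moment"])
F=[b["frame"],l["side"],p["side"]["frame"],env.read_camera("side")["frame"]]
for x in(208,212,216,220,224):
    print(x)
    for f in F: print(f[300:324,x-1:x+2].mean((1,2)).astype(int))
```

```text
[ 3.59227981e-01  6.29417512e-01  1.78824533e+00 -1.43111101e-04
  7.23921720e-01  1.56332396e+00] [-7.60640687e-04 -6.22564745e+01 -1.80820817e+01  2.39795964e-02
 -8.16221698e-02 -3.27408168e-05] [ 0.03116202 -0.04662337 -0.02824112]
208
[ 91  98 104 112 108  95  82  76  77  83  90  98 103  98  84  67  59  62
  67  66  59  55  75 121]
[54 62 68 75 79 79 78 77 75 74 73 72 70 66 58 52 49 47 46 44 41 41 53 81]
[10  9  9 11 25 50 71 78 78 76 75 72 70 64 58 54 51 49 47 45 42 43 55 83]
[21 17 13 11 10 12 22 46 68 76 75 72 69 65 60 55 52 50 48 45 41 42 57 84]
212
[ 30  29  31  38  57  86 110 108  86  65  57  57  70  90 104 108 100  79
  60  57  64  65  60  57]
[14 16 17 21 31 50 69 78 76 70 65 61 61 61 61 61 60 56 51 45 40 37 36 38]
[11  9  9 10 20 44 69 81 79 73 67 64 63 63 63 62 61 58 53 47 42 39 38 41]
[23 18 13 10  9 11 18 38 59 68 67 64 64 64 64 64 62 59 53 48 43 40 39 41]
216
[ 30  30  29  29  29  36  64 101 115  98  77  66  59  60  75  95 106 104
  85  63  56  63  67  67]
[13 15 16 16 16 21 39 64 80 83 81 76 67 63 66 70 67 63 61 55 49 43 40 39]
[13 10  9  9 10 17 41 70 88 89 85 78 
[... 160 characters left out ...]
 74  63  60  74  93 104 107
  96  73  57  59  66  70]
[ 12  13  15  15  17  24  46  73  89  90  87  83  73  70  83 101 108 105
  94  75  63  63  67  68]
[15 15 19 16 11 17 39 71 91 93 89 85 76 69 70 75 80 81 75 66 61 60 61 63]
[26 21 15 14 17 15 15 28 55 78 88 87 77 70 70 72 75 77 70 62 57 57 58 58]
224
[ 29  28  28  29  38  69 106 121 105  84  73  67  66  79  93  99 103  98
  81  63  58  63  68  70]
[ 12  13  16  22  37  72 110 126 113  95  85  78  77  91 107 114 113 104
  87  71  66  67  69  70]
[ 14  16  20  17  19  45  87 115 110  95  86  81  80  94 111 117 116 108
  89  73  68  69  71  72]
[ 24  18  15  15  18  19  17  28  54  77  84  81  81  96 112 119 118 109
  90  74  69  71  73  74]
```

Features below the disc (rows 310–318) are identical in all frames, so the pad hasn't been touched. The gripper body's long axis lies along the camera's line of sight and hides the tips. I'll lift and turn 90° to see them.

Request:
arm_command(targets=[[0,0,-15,0,0],[0,0,-30,0,0],[0,0,-45,-8,0],[0,0,-45,-16,0],[0,0,-45,-24,0]])

```text
t: 7.8
eef_pos: [525.0, 267.5, 86.2]
tcp_rot: [3.141, -0.001, 0.791]
ft_force: [-0.5, -0.7, -0.5]
opening: 0.005
grip_force: 0.0
```

Request:
arm_command(targets=[[0,0,0,-8,0],[0,0,0,-16,0],[0,0,0,-24,0],[0,0,0,-32,0],[0,0,0,-40,0]])

```text
t: 8.3
eef_pos: [524.8, 267.4, 85.6]
tcp_rot: [3.142, 0.0, 1.49]
ft_force: [-0.5, 0.1, 0.4]
opening: 0.009
grip_force: 0.0
```

Request:
arm_command(targets=[[0,0,0,-8,0],[0,0,0,-16,0],[0,0,0,-24,0],[0,0,0,-26,0],[0,0,0,-26,0]])

```text
t: 8.8
eef_pos: [524.8, 267.5, 85.6]
tcp_rot: [3.142, 0.0, 1.938]
ft_force: [-0.4, 0.2, 0.8]
opening: 0.002
grip_force: 0.0
```

Run:
```python
from h import *
import cv2
c,s=avg(2);print(s["tcp_rot"],s["joints"],s["opening"])
cv2.imwrite("pics/p5.png",cv2.resize(c["frame"][210:350,130:320,::-1],None,fx=4,fy=4,interpolation=2))
```

```text
8.9 [524.83 267.48  85.64] [-0.38 -0.4   0.05] [0.79 0.04 0.25]
[3.14152738e+00 8.08856420e-05 1.93623814e+00] [ 3.59273246e-01  5.66141272e-01  1.75706192e+00 -1.10248402e-04
  8.18323693e-01 -6.09322055e-03] 0.00382143655442941
```

View pics/p5.png

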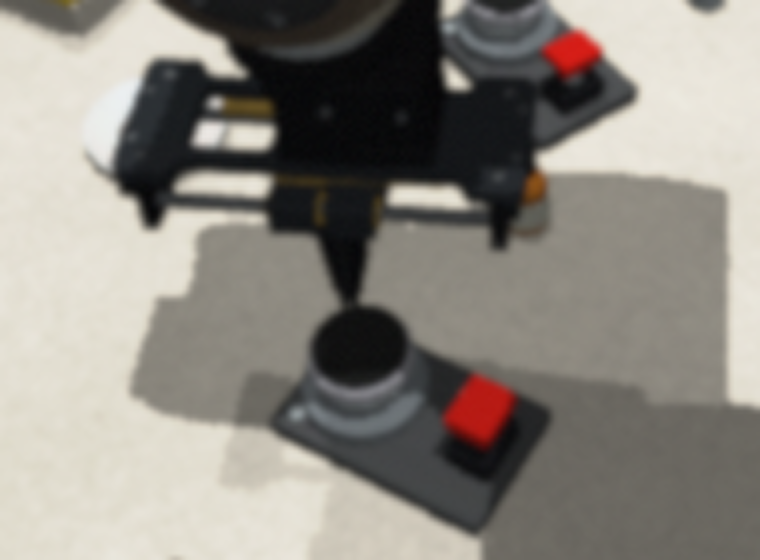

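The tip now shows near (217,286), close to where the TCP projects (218,288), and it merges with the black pad. I'll descend with this clear view, watching force and pad together.

Request:
arm_command(targets=[[0,0,12,0,0],[0,0,24,0,0],[0,0,30,0,0],[0,0,34,0,0],[0,0,36,0,0]])

```text
t: 9.4
eef_pos: [524.7, 267.4, 48.9]
tcp_rot: [-3.141, 0.0, 1.937]
ft_force: [-0.4, -0.0, 0.1]
opening: 0.004
grip_force: 0.0
```

Run:
```python
from h import *
import cv2,pickle
from cell import env
c,s=avg(6);t=env.read_camera("top")
pickle.dump((c,t),open("now.pkl","wb"))
b=pickle.load(open("side.pkl","rb"))["frame"]
for x in(216,220,224):
    for f in(b,c["frame"]): print(x,f[286:318,x-1:x+2].mean((1,2)).astype(int))
r=lambda f:cv2.convertScaleAbs(cv2.resize(f[:,:,::-1],(400,400),interpolation=2),alpha=1.6,beta=15)
cv2.imwrite("pics/p6.png",np.hstack([r(c["frame"][255:325,185:255]),r(t["frame"][175:255,120:200])]))
```

```text
9.7 [524.98 267.5   49.9 ] [-0.11 -0.05 -0.63] [0.46 0.25 0.44]
216 [149  95  49  32  30  30  30  30  29  29  30  29  30  30  30  30  29  29
  29  36  64 101 115  98  77  66  59  60  75  95 106 104]
216 [ 14  13  13  12  11  12  12  13  13  13  16  16  17  18  16  17  17  17
  18  34  71 111 126 111  92  81  72  73  90 111 119 112]
220 [115  54  32  29  30  30  30  29  30  29  29  30  30  30  29  29  28  28
  29  34  60 100 121 105  84  74  63  60  74  93 104 107]
220 [ 11  11  11   9  10  11  11  12  13  13  14  15  16  16  17  16  17  17
  19  33  67 110 133 119 100  90  77  74  90 111 119 117]
224 [138  80  41  30  29  28  29  29  29  30  29  29  29  29  29  28  28  29
  38  69 106 121 105  84  73  67  66  79  93  99 103  98]
224 [ 84  49  24  17  16  17  17  17  17  16  17  17  17  16  17  16  16  19
  36  73 115 132 119 100  88  82  81  95 112 119 118 109]
```

View pics/p6.png

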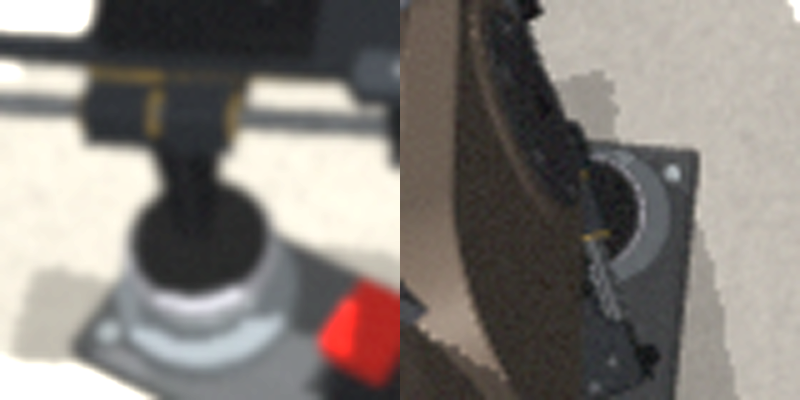

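The pad is still unmoved (profiles are identical), and the visible fingertip, near pixel (218,296), is just above it. I'll keep descending until the force shows contact.

Request:
arm_command(targets=[[0,0,5,0,0],[0,0,8,0,0],[0,0,10,0,0],[0,0,11,0,0],[0,0,11,0,0]])

```text
t: 10.25
eef_pos: [524.8, 267.4, 38.4]
tcp_rot: [-3.141, 0.0, 1.938]
ft_force: [0.2, 0.4, 0.2]
opening: 0.003
grip_force: 0.0
```

```bash
cat >> h.py <<'E'
def look(n=5):
    import pickle
    c,s=avg(n);b=pickle.load(open("side.pkl","rb"))["frame"]
    for x in(216,224): print(x,b[300:316,x-1:x+2].mean((1,2)).astype(int),c["frame"][300:316,x-1:x+2].mean((1,2)).astype(int))
    return c,s
E
python3 -c "
from h import *;look()"
```

```text
10.5 [524.88 267.48  38.71] [-0.2  -0.37  0.09] [0.59 0.59 0.53]
216 [ 30  30  29  29  29  36  64 101 115  98  77  66  59  60  75  95] [ 18  17  18  17  18  26  53  96 122 112  95  83  74  75  92 114]
224 [ 29  28  28  29  38  69 106 121 105  84  73  67  66  79  93  99] [ 18  16  17  19  32  67 111 132 122 102  90  84  83  98 115 122]
```

Request:
arm_command(targets=[[0,0,1,0,0],[0,0,2,0,0],[0,0,3,0,0],[0,0,4,0,0],[0,0,4,0,0]])

```text
t: 11.0
eef_pos: [524.8, 267.4, 34.5]
tcp_rot: [-3.141, 0.0, 1.938]
ft_force: [-0.1, 0.5, 1.1]
opening: 0.003
grip_force: 0.2
```

```bash
python3 -c "
from h import *;look()"
```

```text
11.25 [524.79 267.45  34.63] [0.06 0.22 0.86] [0.32 0.42 0.39]
216 [ 30  30  29  29  29  36  64 101 115  98  77  66  59  60  75  95] [ 16  16  17  17  18  22  51  99 129 117  95  83  74  75  93 114]
224 [ 29  28  28  29  38  69 106 121 105  84  73  67  66  79  93  99] [ 18  18  17  17  22  46  90 125 125 108  94  85  83  97 115 122]
```

Contact starts at a reading of about 37–38, so readings are about 20 mm low. Pressing on to a depth of 8 mm.

Request:
arm_command(targets=[[0,0,1,0,0],[0,0,2,0,0],[0,0,3,0,0],[0,0,4,0,0],[0,0,4,0,0]])

```text
t: 11.75
eef_pos: [524.9, 267.5, 30.5]
tcp_rot: [3.142, 0.0, 1.938]
ft_force: [-0.2, -0.7, 1.6]
opening: 0.005
grip_force: 0.8
```

```bash
python3 -c "
from h import *;look()"
```

```text
12.0 [524.89 267.48  30.68] [-0.13 -0.19  1.62] [0.33 0.26 0.37]
216 [ 30  30  29  29  29  36  64 101 115  98  77  66  59  60  75  95] [ 15  16  17  17  17  18  22  46  90 121 113  92  76  75  93 114]
224 [ 29  28  28  29  38  69 106 121 105  84  73  67  66  79  93  99] [ 16  16  18  17  18  21  46  90 125 128 110  91  84  95 112 121]
```

Request:
arm_command(targets=[[0,0,1,0,0],[0,0,2,0,0],[0,0,3,0,0],[0,0,3,0,0]])

```text
t: 12.4
eef_pos: [524.9, 267.5, 27.5]
tcp_rot: [3.142, 0.0, 1.938]
ft_force: [-0.1, -0.1, 2.5]
opening: 0.004
grip_force: 1.2
```

```bash
python3 -c "
from h import *;look(8)"
```

```text
12.8 [524.86 267.47  27.66] [-0.07  0.11  2.11] [0.62 0.3  0.5 ]
216 [ 30  30  29  29  29  36  64 101 115  98  77  66  59  60  75  95] [ 15  16  17  17  17  17  17  23  49  92 118 109  88  79  93 114]
224 [ 29  28  28  29  38  69 106 121 105  84  73  67  66  79  93  99] [ 16  17  17  17  16  18  22  45  89 123 123 102  87  93 110 121]
```

Pad L is pressed 8 mm at about 2.1 N, or roughly 0.27 N/mm. Lift and go to the middle foot.

Request:
arm_command(targets=[[0,0,-15,0,0],[0,0,-45,0,0],[-282,-46,-45,0,0],[-282,-46,-45,0,0],[-282,-46,-45,0,0]])

```text
t: 13.3
eef_pos: [555.3, 119.3, 72.7]
tcp_rot: [-3.142, 0.0, 1.939]
ft_force: [0.9, 0.1, 1.2]
opening: 0.002
grip_force: 0.0
```

```bash
python3 -c "
from h import *
from cell import env
s=env.state();print(s['eef_pos'],s['tcp_rot'],move(s,(582.5,-12.7,42)))"
```

```text
[555.28240011 119.25199082  72.68931536] [-3.14156723e+00  1.28540267e-04  1.93888819e+00] [-132.90319383  -22.08581776   30.70696052]
```

Request:
arm_command(targets=[[-130,-22,0,0,0],[-130,-22,0,0,0],[-130,-22,0,0,0],[-130,-22,15,0,0],[-130,-22,25,0,0]])

```text
t: 13.8
eef_pos: [581.1, -9.7, 46.7]
tcp_rot: [-3.141, -0.0, 1.936]
ft_force: [0.6, 0.4, 0.1]
opening: 0.004
grip_force: 0.0
```

```bash
python3 -c "
from h import *
c,s=avg(5);print(move(s,(582.5,-12.7,28)))"
```

```text
14.05 [581.47  -7.89  47.84] [-0.48 -0.39 -0.17] [0.35 0.38 0.61]
[-4.85957782 -0.77314905 19.84535132]
```

Request:
arm_command(targets=[[-5,-1,8,0,0],[-5,-1,12,0,0],[-5,-1,15,0,0],[-5,-1,16,0,0],[-5,-1,16,0,0]])

```text
t: 14.55
eef_pos: [582.5, -13.8, 31.9]
tcp_rot: [3.141, 0.0, 1.938]
ft_force: [-0.9, -1.2, 6.7]
opening: 0.007
grip_force: 3.4
```

```bash
python3 -c "
from h import *
c,s=avg(5)"
```

```text
14.8 [582.46 -13.75  32.09] [-1.06 -1.27  6.47] [0.61 0.49 0.47]
```

Request:
arm_command(targets=[[0,0,1,0,0],[0,0,2,0,0],[0,0,3,0,0],[0,0,4,0,0],[0,0,4,0,0]])

```text
t: 15.3
eef_pos: [582.5, -13.8, 28.4]
tcp_rot: [3.141, 0.001, 1.938]
ft_force: [-3.3, -0.9, 12.6]
opening: 0.007
grip_force: 6.1
```

Run:
```python
from h import *
import pickle
c,s=avg(6);b=pickle.load(open("side.pkl","rb"))["frame"]
for x in(250,254,258,262): print(x,b[198:224,x].mean(1).astype(int),c["frame"][198:224,x].mean(1).astype(int))
```

```text
15.6 [582.49 -13.76  28.55] [-2.89 -1.14 12.37] [0.45 0.47 0.41]
250 [196 181 147 101  59  35  31  30  30  30  29  31  41  70  98 102  85  73
  66  62  59  66  86 100  93  69] [139 139 140 136 119  82  44  25  19  18  17  18  18  17  23  39  62  80
  83  77  71  68  66  65  62  58]
254 [183 140  82  41  31  30  30  30  30  31  30  30  29  32  49  74  88  83
  75  74  69  64  75  96 106  95] [16 18 20 22 17 13 13 14 12 14 14 15 16 17 17 20 33 60 83 89 85 75 68 66
 66 62]
258 [182 144  87  42  29  29  29  29  31  31  30  30  30  32  50  75  86  82
  73  71  69  64  74  92  99  93] [37 43 47 42 28 14 10 13 12 13 14 15 16 17 19 21 38 64 84 87 83 73 67 66
 65 63]
262 [199 186 152 100  55  34  31  30  31  30  30  33  50  85 112 107  89  75
  68  68  78  92 100 100  90  71] [232 232 232 224 190 123  57  24  19  18  18  17  19  20  29  47  68  80
  80  74  68  66  65  64  62  58]
```

M has about 1.6 N/mm and is stiff. One more millimetre makes 8 mm, then on to the right foot.

Request:
arm_command(targets=[[0,0,0.8,0,0],[0,0,0.8,0,0],[0,0,-10,0,0],[0,0,-25,0,0],[0,0,-45,0,0]])

```text
t: 16.1
eef_pos: [581.8, -13.5, 72.5]
tcp_rot: [-3.14, -0.001, 1.938]
ft_force: [-0.5, -0.6, 0.7]
opening: 0.005
grip_force: 0.0
```

```bash
python3 -c "
from h import *
from cell import env
s=env.state();print(s['eef_pos'],s['joints'],move(s,(525.4,-201,72)))"
```

```text
[581.7736466  -13.52502442  72.49872985] [-1.36700005e-01  5.76543326e-01  1.78382671e+00 -8.60823561e-05
  7.82903011e-01 -5.03455569e-01] [-154.78521033 -119.85961263    0.56138767]
```

Request:
arm_command(targets=[[-155,-120,0,0,0],[-155,-120,0,0,0],[-155,-120,0,0,0],[-155,-120,0,0,0],[-155,-120,20,0,0]])

```text
t: 16.6
eef_pos: [525.8, -206.4, 54.2]
tcp_rot: [3.139, 0.004, 1.933]
ft_force: [0.2, 1.1, -0.6]
opening: 0.008
grip_force: 0.0
```

```bash
python3 -c "
from h import *
c,s=avg(5);print(move(s,(525.4,-201,28)))"
```

```text
16.85 [ 526.17 -200.68   52.99] [-0.08  0.59 -0.39] [0.77 0.67 1.93]
[-0.02615725 -0.83440869 24.98832795]
```

Request:
arm_command(targets=[[0,0,10,0,0],[0,0,15,0,0],[0,0,19,0,0],[0,0,21,0,0],[0,0,21,0,0]])

```text
t: 17.35
eef_pos: [525.9, -201.1, 31.5]
tcp_rot: [-3.141, -0.0, 1.938]
ft_force: [-0.5, 2.4, 3.6]
opening: 0.009
grip_force: 1.7
```

```bash
python3 -c "
from h import *
c,s=avg(5)"
```

```text
17.6 [ 525.95 -201.43   31.9 ] [-0.46  2.12  3.04] [0.59 0.55 0.28]
```

Request:
arm_command(targets=[[0,0,1,0,0],[0,0,2,0,0],[0,0,3,0,0],[0,0,4,0,0],[0,0,4,0,0]])

```text
t: 18.1
eef_pos: [526.0, -201.4, 27.7]
tcp_rot: [3.141, 0.0, 1.938]
ft_force: [-0.3, 2.0, 6.0]
opening: 0.004
grip_force: 3.1
```

```bash
python3 -c "
from h import *
c,s=avg(6)"
```

```text
18.4 [ 525.95 -201.44   27.78] [-0.27  2.89  6.31] [0.44 0.52 0.32]
```

R has about 0.8 N/mm. L (about 0.27) is the softest. Lift and travel to L's tag.

Request:
arm_command(targets=[[0,0,-15,0,0],[0,0,-50,0,0],[466,101,-60,0,0],[466,101,-60,0,0],[466,101,-60,0,0]])

```text
t: 18.9
eef_pos: [502.5, -52.2, 80.7]
tcp_rot: [3.141, 0.001, 1.936]
ft_force: [0.8, 0.6, 0.1]
opening: 0.005
grip_force: 0.0
```

```bash
python3 -c "
from h import *
from cell import env
s=env.state();print(s['eef_pos'],s['joints'],move(s,(454,270,85)))"
```

```text
[502.52869286 -52.20764334  80.74708165] [-2.34133549e-01  4.78386067e-01  1.96665065e+00 -5.11516482e-04
  6.95981147e-01 -5.99228461e-01] [318.2675193   69.83636451  -4.42211769]
```

Request:
arm_command(targets=[[310,68,0,4,0],[310,68,0,8,0],[310,68,0,12,0],[310,68,0,16,0],[310,68,0,21,0]])

```text
t: 19.4
eef_pos: [465.0, 195.7, 80.6]
tcp_rot: [3.141, 0.0, 1.568]
ft_force: [0.1, 0.1, -0.2]
opening: 0.001
grip_force: 0.0
```

Request:
arm_command(targets=[[0,0,0,0,0]])

```text
t: 19.5
eef_pos: [464.4, 198.5, 80.6]
tcp_rot: [3.141, -0.0, 1.573]
ft_force: [0.0, 0.2, -0.2]
opening: 0.005
grip_force: 0.0
```

```bash
python3 -c "
from h import *
from cell import env
s=env.state();print(s['eef_pos'],s['tcp_rot'],move(s,(454,270,45)))"
```

```text
[464.40526042 198.4576269   80.5780756 ] [ 3.14099710e+00 -2.18635789e-04  1.57272454e+00] [ 71.55452328 -10.28848865  35.58759974]
```

Request:
arm_command(targets=[[71,-10,0,0,0],[71,-10,0,0,0],[71,-10,15,0,0],[71,-10,30,0,0],[71,-10,35,0,0]])

```text
t: 20.0
eef_pos: [455.1, 264.2, 44.4]
tcp_rot: [-3.14, 0.001, 1.572]
ft_force: [-0.4, 0.0, 0.8]
opening: 0.006
grip_force: 0.0
```

Run:
```python
from h import *
from cell import env
import cv2
c,s=avg(3);print(move(s,(454,270,20)));t=env.read_camera("top")
r=lambda f:cv2.convertScaleAbs(cv2.resize(f[:,:,::-1],(400,400),interpolation=2),alpha=1.5,beta=15)
cv2.imwrite("pics/p7.png",np.hstack([r(c["frame"][265:345,205:285]),r(t["frame"][185:285,110:210])]))
```

```text
20.15 [455.67 264.45  45.7 ] [-0.18  0.   -0.44] [0.31 0.07 0.73]
[ 5.55717048 -1.66462158 25.70344672]
```

View pics/p7.png

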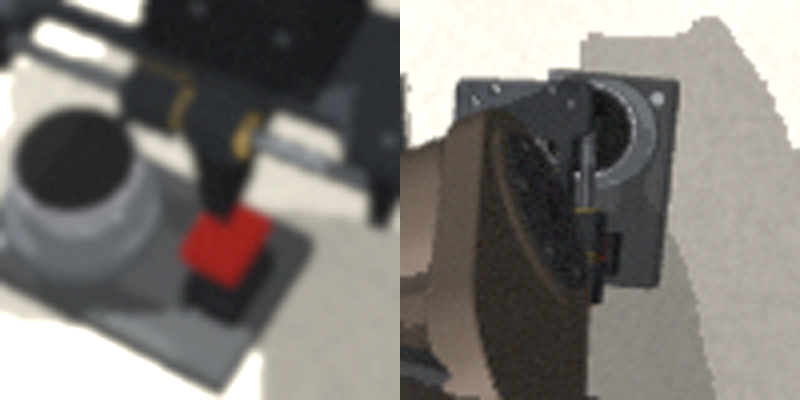

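The tip is just above and slightly behind the red tag (side pixel about (250,308) against a tag centre near (250,314)). A 6 mm shift centres it, then I push.

Request:
arm_command(targets=[[6,-2,6,0,0],[6,-2,12,0,0],[6,-2,17,0,0],[6,-2,20,0,0],[6,-2,22,0,0]])

```text
t: 20.7
eef_pos: [453.5, 271.1, 23.5]
tcp_rot: [3.142, 0.0, 1.571]
ft_force: [-0.2, 2.8, 2.9]
opening: 0.008
grip_force: 1.2
```

Request:
arm_command(targets=[[0,0,1,0,0],[0,0,2,0,0],[0,0,3,0,0],[0,0,3,0,0]])

```text
t: 21.1
eef_pos: [453.3, 270.8, 20.7]
tcp_rot: [-3.141, 0.0, 1.571]
ft_force: [0.5, 0.6, 0.9]
opening: 0.006
grip_force: 0.5
```

Request:
arm_command(targets=[[0,0,1,0,0],[0,0,1,0,0]])

```text
t: 21.3
eef_pos: [453.4, 270.9, 20.2]
tcp_rot: [3.141, 0.0, 1.571]
ft_force: [-1.0, 0.8, 7.8]
opening: 0.003
grip_force: 4.0
```

Request:
arm_command(targets=[[0,0,0.7,0,0],[0,0,0.7,0,0]])

```text
t: 21.5
eef_pos: [453.4, 270.9, 20.1]
tcp_rot: [3.141, -0.0, 1.571]
ft_force: [-2.9, -1.4, 17.2]
opening: 0.003
grip_force: 8.4
```

The tag is at its stop: 17 N with no further travel. I'll retract straight up and clear, then check.

Request:
arm_command(targets=[[0,0,-10,0,0],[0,0,-40,0,0],[0,0,-80,0,0],[-100,0,-130,0,0],[-200,0,-150,0,0]])

```text
t: 22.0
eef_pos: [453.4, 178.1, 137.8]
tcp_rot: [3.14, -0.0, 1.574]
ft_force: [0.8, 0.2, 1.0]
opening: 0.004
grip_force: 0.0
```

Request:
arm_command(targets=[[-150,0,0,0,0],[-150,0,0,0,0],[-150,0,0,0,0],[-150,0,0,0,0],[-150,0,0,0,0]])

```text
t: 22.5
eef_pos: [453.3, 27.4, 136.2]
tcp_rot: [-3.141, 0.0, 1.568]
ft_force: [0.1, -0.6, 0.1]
opening: 0.001
grip_force: 0.0
```

Run:
```python
from h import *
from cell import env
import pickle,cv2
for name,tags,pads in(("top",[(154,248),(261,223),(363,252)],[(156,217),(275,196),(354,222)]),("side",[(250,314),(273,224),(329,177)],[(220,297),(256,206),(303,172)])):
    new=env.read_camera(name);old=pickle.load(open(name+".pkl","rb"))
    for lab,c in(("old",old),("new",new)):
        hsv=cv2.cvtColor(c["frame"],cv2.COLOR_RGB2HSV)
        red=((hsv[...,0]<6)|(hsv[...,0]>174))&(hsv[...,1]>150)&(hsv[...,2]>50);blk=hsv[...,2]<45
        for m,P in((red,tags),(blk,pads)):
            out=[]
            for u,v in P:
                w=m[v-11:v+12,u-12:u+13];a=np.argwhere(w);out.append((len(a),(a.mean(0)[::-1]+[u-12,v-11]).round(1).tolist() if len(a) else 0))
            print(name,lab,out)
s=env.state();print(s["t"],s["eef_pos"],s["ft_force"])
```

```text
top old [(147, [153.4, 247.9]), (149, [260.7, 223.0]), (143, [363.0, 251.5])]
top old [(345, [156.3, 217.2]), (328, [275.5, 196.4]), (337, [353.8, 222.5])]
top new [(149, [155.0, 247.7]), (70, [259.9, 225.1]), (149, [362.8, 251.4])]
top new [(342, [156.3, 217.2]), (342, [275.5, 196.9]), (329, [353.7, 222.5])]
side old [(206, [249.5, 312.8]), (111, [272.4, 223.2]), (56, [328.6, 175.9])]
side old [(309, [219.5, 296.5]), (141, [255.8, 206.2]), (99, [303.3, 172.0])]
side new [(216, [250.1, 316.2]), (105, [272.4, 223.0]), (6, [325.8, 178.2])]
side new [(311, [219.5, 296.5]), (161, [256.0, 206.6]), (467, [302.1, 171.0])]
22.6 [453.32404101  29.13812892 136.14276961] [1.41590409 0.45574986 0.46045325]
```

```bash
python3 -c "
from cell import env
print(env.job_done())"
```

```text
the job is handed in; nothing more can be done
None
```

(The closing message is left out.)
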